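# Fit a filter tube into its push-fit socket and lock it

### The job

Take the tall filter tube from the little stand, stand it upright in the empty socket of the white filter base so that it rests on the seal, and let go of it. Then press it down from above with the fingers on its top, not holding it by the sides, past the seal until it is fully home, and only then push the steel lock fork in front of it all the way shut over its collar, like the tube next to it. Leave the short tube in the stand and do not disturb the other things.

Things in the scene. Friction and masses are not known exactly. Their poses are not given: they have to be found in the camera images.
- tall_tube: Filter tube to fit: loose, white, 131 mm tall, about 90 g, in either hole of the stand, foot 6 mm above the worktop. Origin at the centre of its foot, z up. From the foot: cone 18 to 28 mm wide over 12 mm, 28 mm spigot to 58 mm, grey 46 mm collar 58 to 66 mm, 28 mm body to 117 mm, grey 31 mm cap to 131 mm. Grasp the body above the collar.
- tall_tube_top (a point): Centre of the flat top of the tall tube's cap, 131 mm above its foot.
- short_tube: The other loose tube in the stand, not to be used: same diameters and collar, but only 96 mm tall. Origin at the centre of its foot, z up.
- tube_stand: Grey block fixed to the worktop, 58 (x) x 126 (y) x 22 mm, origin at the centre of its underside. Two holes 31 mm wide and 16 mm deep at its y = +32 and -32 mm hold the two tubes.
- filter_base: White block fixed to the worktop, 130 (x) x 170 (y) x 60 mm, origin at the centre of its underside; its front is its -x side. Sockets at its x = +27 mm: the empty one at y = +45 mm, at y = -45 mm one with a tall tube already fitted and locked (fixed; top 141 mm above the worktop). In front of each, a grey 58 x 62 mm block, 85 mm high, carries the lock fork.
- socket_mouth (a point): Centre of the empty socket's mouth, 66 mm above the worktop; axes as the base. A funnel, 41 mm wide, narrows over 6 mm to a 30 mm bore. A tube let go in it rests upright on sprung seal jaws, foot about 37 mm below the mouth. Pressing it on takes up to about 10 N, until its foot meets the floor 56 mm below the mouth; then its top is 75 mm above the mouth.
- lock_slide (a joint): Travel of the steel lock fork of the empty socket, m: 0 open (starts at 0 to 0.005), 0.032 shut. It slides along the base's +x, towards the socket, with 2 N friction and stays where left. The 50 mm wide plate, 78.5 to 83.5 mm above the worktop, has a 34 mm gap that goes round the tube's body just above the collar when the tube is fully home.
- lock_tab (a point): Centre of the -x face of the black upright tab of the lock fork, where it is pushed: tab 44 mm wide (y), 8 mm thick, from 83 to 111 mm above the worktop. This point is 97 mm above the worktop, 84 mm from the socket's axis towards the base's -x when open, 52 mm when shut. Axes as the base.
- specimen_cup_b: Bystander: loose clear specimen cup with screw lid, 62 mm wide, 72 mm tall, origin at the centre of its underside.
- glucose_meter: Bystander: loose flat white hand-held meter, 93 x 52 x 20 mm, origin at the centre of its underside.
There are look-alikes about, which are no part of the job. What is shaped like the tall_tube but red or yellow is not meant.

How it is judged (in metres and radians):
On the way, in this order (a step that is already met when the one before it is completed fails the run):
1. the tall tube stands upright in the empty socket on the seal, let go (z of tall_tube in the frame of socket_mouth between -0.045 and -0.025 m and horizontal distance between tall_tube and socket_mouth below 0.005 m and angle between tall_tube's own z axis and vertical below 0.15 rad and contact force between the fingers and tall_tube below 0.1 N), for 0.2 s.
2. the tall tube is pressed fully home, with the lock still open (z of tall_tube in the frame of socket_mouth below -0.053 m and horizontal distance between tall_tube and socket_mouth below 0.005 m and angle between tall_tube's own z axis and vertical below 0.12 rad and value of joint lock_slide below 0.012 m), for 0.1 s.
3. the lock fork is shut over the collar (z of tall_tube in the frame of socket_mouth below -0.053 m and horizontal distance between tall_tube and socket_mouth below 0.005 m and angle between tall_tube's own z axis and vertical below 0.12 rad and value of joint lock_slide above 0.028 m), for 0.1 s.
At the end, for the whole second after the job is handed in: The tall tube is upright (within 7 deg), at rest, its foot at least 53 mm below the socket's mouth and within 5 mm of its axis; the lock fork is shut (at least 28 of 32 mm); the short tube stands in its hole of the stand, within 15 mm of its start (all of step 3 and linear speed of tall_tube below 0.02 m/s and distance of short_tube from where it was at the start of the episode below 0.015 m and angle between short_tube's own z axis and vertical below 0.15 rad); the robot touches nothing.
It fails at once if the tall tube is driven past the seal while it is held by its sides (grasp point below its top) (z of tall_tube in the frame of socket_mouth between -0.052 and -0.046 m and horizontal distance between tall_tube and socket_mouth below 0.005 m and horizontal distance between the grasp point and tall_tube_top below 0.03 m and z of the grasp point in the frame of tall_tube_top below -0.003 m).
It fails at once if the short tube is pulled out, knocked over or carried off (distance of short_tube from where it was at the start of the episode above 0.02 m or angle between short_tube's own z axis and vertical above 0.3 rad).
It fails at once if a bystander is moved by more than 30 mm (distance of any of specimen_cup_b, glucose_meter from where it was at the start of the episode above 0.03 m).
It also fails if it takes over 54 s, if anything falls off the work surface, if the arm or the gripper's body presses on something with over 40 N, if the wrist force passes 120 N, or if a joint passes its speed limit or range.

### The arm

A 6-joint arm with a two-finger parallel gripper is mounted at the origin on a cart in front of the work surface, level with it; the furniture and walls round the work are solid. World frame = base frame: x ahead of the robot, y to its left, z up, the work surface at z = 0. Lengths are in m, angles in degrees, forces in N, time in s.
With the tool pointing down it reaches from about 0.3 to 0.85 m from the base axis. Payload 4.2 kg.
Tool frame: the origin (TCP) lies at the very end of the fingers, on their centre line; the grasp point (between the pads) lies 19 mm behind it; z points along the fingers, y is the line along which they close (so a half turn about z gives the same grasp; the last joint's range is limited). The gripper opens to 91 mm and grips with 3 to 60 N. Pads are 32 mm wide; open, the fingers measure 118 mm over their backs; the gripper's body (76 mm by 178 mm) begins 60 mm behind the grasp point.
Start: joints at [-68.526, 18.312, 89.639, -0, 72.044, -1.146], TCP at [0.221, -0.531, 0.189] pointing down, gripper open.
Joint ranges: [-177.97, 177.97], [-48.28, 115.42], [12.27, 149.76], [-77.06, 257.06], [2.81, 150.46], [-146.56, 146.56]. Speed limits (degrees/s): [147.25, 147.25, 180, 180, 180, 180].

### API

Orientations are given as [roll, pitch, yaw] about the fixed x, y, z axes, in that order (R = Rz(yaw) Ry(pitch) Rx(roll)).
In Python, from bench import * gives the robot as it stands.
- The arm moves only by the shell command python3 -m crank 'ROWS' [OPENING]. ROWS is JSON, a list that holds one entry, the list of rows, each a list of 6 numbers: the shift along the tool's x, y, z each as a share of 30 mm, from -1 to 1, then the turn, a rotation vector about the tool's x, y, z each as a share of 0.5 rad, from -1 to 1. In form: [[[dx, dy, dz, ax, ay, az], ...]]. A call has 1 to 12 rows; each row shifts and turns the commanded pose from where the row before left it, along the tool's axes as they then stand; what a row does not reach is not made up. A row lasts 1/10 s, in which the tool goes at most 50 mm and 8.59 degrees, less where a joint would pass 70% of its speed; a pose out of reach is approached as far as the arm can. A call with a number of a shift or a turn outside -1 to 1 is refused whole. A call with a gripper value outside its range is refused whole. OPENING is the opening, from -1 (shut) to 1 (fully open), set as the call begins (- or left out, the last holds). The fingers move at their own pace and stop on an object; the grip force is fixed at half the most. Time passes only in rows, so rows that do not move let the fingers close. It gives the time, the measured TCP pose, the force, the opening and the grip force at its end, in the units of the state.
- get_obs(): the state, without advancing time (a new reading comes with each control period).
- snapshot(name): name is "side" or "top"; returns a dict with "frame" (480x640x3 uint8, blue, green, red), "z_map" (480x640 float32, m along the optical axis (not along the pixel's ray), 0 where there is no reading), "fx", "fy", "cx", "cy" (pixels), "R" (3x3) and "t" (3): a world point X has camera coordinates R X + t. Camera axes: x right, y down, z forward; pixel columns grow to the right and rows downward; lengths in m; the calibration is good to about 2 mm. A picture is of the moment at which its call begins.
- hand_in(): hands the job in; it is judged then, once.
Trained networks look in a picture, given as the dict that the camera call returned (one of the last four; its "shot" number tells which), for a name from the list of things; names that differ only in an ending like _2 or _b are one class to them, and where a whole thing is asked for, a point or a joint stands for the part that bears it (a point fixed in the world has none). Each returns a list of dicts, best first, with "confidence" (0 to 1); they miss things now and then, are a little off and sometimes report something else, mostly with a low value. They report only what shows in the picture. A call takes as long as a camera call. They do not tell look-alikes from the thing itself.
- silhouettes(picture, label): "mask" (480x640 bool, what is visible of it) and "box" ([left, top, right, bottom] in pixels, round what is visible of it).
The state is a dict: "t": time; "q": joint angles; "joint_vel": joint speeds; "effort": joint torques, N m; "eef_pos": TCP position; "ee_rot": TCP orientation; "ft_force": force on the tool from outside, world axes, zero at the start; "moment": the same for the moment, N m; "width": opening from 0.0 (shut) to 1.0 (fully open); "finger_force": force on a finger pad.
Only numpy, scipy, OpenCV 4.12 (cv2) and the standard library are available. Lean on these libraries where they do the work, as an engineer would, in place of code of your own. Each camera call takes 0.05 s, during which the arm holds its last target. There are 200 camera calls.

## Working session

There is one attempt and no reset: what is moved stays moved. The work goes in short steps, Python scripts to look and compute and a shell command to move; the robot and the scene stay as the last step left them, time stands still between calls to the robot, and variables do not carry over. Pictures are saved under pics/ and viewed, at most 10 in all, crops included, and the job is handed in when it is done.

```bash
ls; mkdir -p pics; cat > h.py <<'E'
from bench import *
import numpy as np, cv2
def pts(p,mask=None):
    z=p["z_map"]; v,u=np.nonzero((z>0) if mask is None else (mask&(z>0)))
    d=z[v,u]; C=np.stack([(u-p["cx"])/p["fx"]*d,(v-p["cy"])/p["fy"]*d,d],1)
    return (C-np.array(p["t"]))@np.array(p["R"]),u,v
E
python3 - <<'E'
from h import *
import pickle
for n in ("top","side"):
    p=snapshot(n); cv2.imwrite(f"pics/{n}0.png",p["frame"]); pickle.dump(p,open(f"{n}0.pkl","wb"))
    for l in ("tall_tube","short_tube","tube_stand","filter_base","lock_tab","specimen_cup_b","glucose_meter"):
        for r in silhouettes(p,l):
            P,u,v=pts(p,r["mask"])
            print(n,l,round(r["confidence"],2),[int(b) for b in r["box"]],np.median(P,0).round(3) if len(P) else None, np.percentile(P[:,2],98).round(3) if len(P) else None)
print(get_obs())
E
```

```text
pics
top tall_tube 0.86 [304, 278, 331, 309] [0.423 0.075 0.133] 0.139
top tall_tube 0.72 [181, 251, 215, 285] [0.459 0.266 0.095] 0.133
top short_tube 0.83 [267, 281, 293, 309] [0.426 0.139 0.094] 0.104
top short_tube 0.58 [403, 273, 439, 330] [ 0.424 -0.105  0.018] 0.022
top tube_stand 0.74 [261, 280, 335, 315] [0.414 0.109 0.022] 0.026
top filter_base 0.75 [225, 142, 332, 238] [0.604 0.148 0.063] 0.141
top lock_tab 0.76 [236, 182, 266, 217] [0.577 0.186 0.085] 0.113
top lock_tab 0.73 [305, 280, 329, 306] [0.423 0.076 0.131] 0.139
top specimen_cup_b 0.89 [362, 245, 392, 285] [ 0.479 -0.021  0.072] 0.076
top glucose_meter 0.79 [405, 274, 438, 333] [ 0.423 -0.105  0.018] 0.022
top glucose_meter 0.5 [362, 241, 394, 280] [ 0.479 -0.021  0.072] 0.076
top glucose_meter 0.23 [227, 142, 333, 239] [0.604 0.147 0.063] 0.141
side tall_tube 0.82 [272, 315, 309, 398] [0.457 0.284 0.076] 0.132
side tall_tube 0.66 [358, 245, 383, 316] [0.422 0.088 0.091] 0.138
side tube_stand 0.84 [328, 298, 395, 361] [0.412 0.144 0.021] 0.024
side filter_base 0.67 [183, 221, 306, 353] [0.598 0.185 0.06 ] 0.135
s
[... 317 characters left out ...]
32, 274] [ 0.428 -0.09   0.018] 0.021
{'t': 0.8, 'q': array([-6.85269198e+01,  1.83094797e+01,  8.96392462e+01,  9.51702538e-04,
        7.20439952e+01, -1.14631498e+00]), 'joint_vel': array([-0.14110566,  0.01449293,  0.04516295,  0.0246514 ,  0.01019389,
        0.00783101]), 'effort': array([ 9.80755794e-04, -4.12295830e+01, -2.32219720e+01,  7.28950719e-02,
        3.75545165e-02, -1.14495413e-05]), 'eef_pos': array([ 0.22115707, -0.53078362,  0.18949854]), 'ee_rot': array([ 1.79992704e+02, -7.59584674e-04,  2.26191019e+01]), 'ft_force': array([ 0.0251798 , -0.00045068, -0.39784733]), 'moment': array([0.03213224, 0.00162013, 0.03345411]), 'finger_force': 0.0, 'width': 0.9977891918241512}
```

```bash
python3 - <<'E'
import cv2
a=cv2.imread("pics/top0.png")[130:345,160:450];b=cv2.imread("pics/side0.png")[200:415,160:450]
cv2.imwrite("pics/c0.png",cv2.vconcat([cv2.resize(x,(780,300) if 0 else (400,297),interpolation=2) for x in (a,b)]))
E
python3 - <<'E'
from h import *
import pickle
# top-cap fits & base geometry from both views
for n in ("top","side"):
    p=pickle.load(open(f"{n}0.pkl","rb")); P,u,v=pts(p); bgr=p["frame"][v,u]
    def reg(c,r,z0,z1):
        m=(np.hypot(P[:,0]-c[0],P[:,1]-c[1])<r)&(P[:,2]>z0)&(P[:,2]<z1); Q=P[m]
        if len(Q)<5: return len(Q)
        (cc,rr)=cv2.minEnclosingCircle(Q[:,:2].astype(np.float32)); return len(Q),np.round(cc,4),round(rr,4),np.median(Q[:,2]).round(4),np.median(bgr[m],0)
    print(n,"tall",reg((.423,.075),.03,.128,.15)); print(n,"fitted",reg((.63,.10),.06,.134,.16)); print(n,"short",reg((.426,.139),.03,.092,.112)); print(n,"left",reg((.46,.27),.04,.125,.15))
    for nm,z0,z1,box in (("basetop",.055,.066,(.5,.75,.0,.3)),("blocks",.0835,.0905,(.5,.75,.0,.3)),("tabs",.106,.117,(.5,.6,.0,.3)),("stand",.018,.027,(.36,.47,.02,.2))):
        m=(P[:,2]>z0)&(P[:,2]<z1)&(P[:,0]>box[0])&(P[:,0]<box[1])&(P[:,1]>box[2])&(P[:,1]<box[3]);Q=P[m][:,:2].astype(np.float32)
        if len(Q)>5: print(n,nm,len(Q),cv2.minAreaRect(Q),Q.min(0),Q.max(0))
E
```

```text
top tall (323, array([0.4288, 0.0765]), 0.0154, np.float64(0.1368), array([ 95.,  97., 100.]))
top fitted (281, array([0.6527, 0.1086]), 0.0158, np.float64(0.1408), array([94., 95., 98.]))
top short (300, array([0.4302, 0.1404]), 0.0155, np.float64(0.1019), array([ 95.,  96., 100.]))
top left (314, array([0.4644, 0.2721]), 0.0154, np.float64(0.1308), array([ 12.,  17., 162.]))
top basetop 3288 ((0.6083947420120239, 0.12101027369499207), (0.16395267844200134, 0.22252832353115082), 8.803372383117676) [5.4200464e-01 4.6775787e-04] [0.69822365 0.24261107]
top blocks 885 ((0.6058146357536316, 0.11170105636119843), (0.10606102645397186, 0.22150181233882904), 3.3134350776672363) [5.468693e-01 4.085289e-04] [0.66021323 0.22221805]
top tabs 177 ((0.5743036866188049, 0.15478640794754028), (0.0181453675031662, 0.10875782370567322), 23.872684478759766) [0.55434024 0.10607222] [0.59997445 0.20629147]
top stand 1233 ((0.4295893609523773, 0.1088029220700264), (0.12628409266471863, 0.05832180008292198), 88.75800323486328) [0.3996044  0.04553606] [0.45985097 0.17168775]
side tall (267, array([0.4295,
[... 349 characters left out ...]
.]))
side basetop 2591 ((0.5987743139266968, 0.1225690245628357), (0.24495171010494232, 0.19503842294216156), 89.93550872802734) [5.011180e-01 8.280727e-05] [0.69624656 0.24497283]
side blocks 678 ((0.6061118841171265, 0.1125723198056221), (0.11232813447713852, 0.22469158470630646), 0.8045282959938049) [5.4847693e-01 1.3848259e-04] [0.66217816 0.22472203]
side tabs 168 ((0.5760483145713806, 0.15202602744102478), (0.018405264243483543, 0.12196541577577591), 24.156116485595703) [0.5518492  0.09561801] [0.5998589  0.21027896]
side stand 1188 ((0.42881616950035095, 0.11082080006599426), (0.12973807752132416, 0.06002271547913551), 89.36795043945312) [0.39832455 0.04608875] [0.45918694 0.17565481]
```

View pics/c0.png

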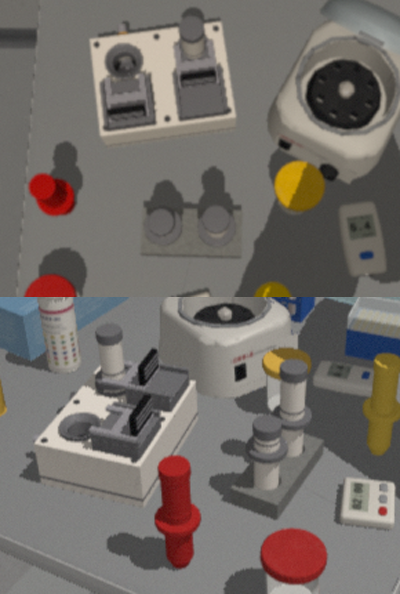

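The crop (scale 1.38) shows these candidates, in top-view pixels:
- Grey-capped tall tube at (317,291), in the right hole of the stand.
- Short tube at (277,291), in the left hole, with its top at z 0.10.
- Red tube at (198,268), a look-alike.
- Fitted tube at (299,148).
- Yellow tube at side-view (435,278), a look-alike.

I choose the tube at (317,291): grey cap, top at z 0.137. Next I need the base yaw and the socket position.

```bash
python3 - <<'E'
from h import *
import pickle
from scipy.optimize import minimize
for n in ("top","side"):
    p=pickle.load(open(f"{n}0.pkl","rb")); P,u,v=pts(p); bgr=p["frame"][v,u].astype(float)
    near=(np.hypot(P[:,0]-.62,P[:,1]-.148)<.125)
    m=near&(abs(P[:,2]-.0605)<.004)&(bgr.min(1)>110)
    im=np.zeros((480,640),np.uint8); im[v[m],u[m]]=1
    k,lab,st,_=cv2.connectedComponentsWithStats(im,connectivity=8); i=1+np.argmax(st[1:,4]); m=m&(lab[v,u]==i)
    r=cv2.minAreaRect(P[m][:,:2].astype(np.float32)); print(n,"base",m.sum(),r)
    # orientation from boundary: tabs
    t=near&(P[:,2]>.098)&(P[:,2]<.117)&(bgr.max(1)<75)
    for s,c in (("L",(.575,.185)),("R",(.6,.11))):
        q=t&(np.hypot(P[:,0]-c[0],P[:,1]-c[1])<.04); 
        if q.sum()>5: print(n,"tab",s,q.sum(),cv2.minAreaRect(P[q][:,:2].astype(np.float32)),P[q].mean(0).round(4))
    a=near&(abs(P[:,2]-.064)<.0035)&(np.hypot(P[:,0]-.64,P[:,1]-.195)<.035)
    print(n,"ring",a.sum(),cv2.minEnclosingCircle(P[a][:,:2].astype(np.float32)))
f=pickle.load(open("top0.pkl","rb"))["frame"]; g=pickle.load(open("side0.pkl","rb"))["frame"]
cv2.imwrite("pics/c1.png",cv2.hconcat([cv2.resize(f[135:315,215:345],(390,540),interpolation=2),cv2.resize(g[215:345,180:275],(395,540),interpolation=2)]))
E
```

```text
top base 2735 ((0.6195256114006042, 0.14914245903491974), (0.13220790028572083, 0.17046363651752472), 9.1904878616333)
top tab L 162 ((0.5609948039054871, 0.1849358230829239), (0.009976706467568874, 0.04366670921444893), 9.404491424560547) [0.5606 0.1844 0.1101]
top tab R 157 ((0.6048455238342285, 0.1008419543504715), (0.010217493399977684, 0.042267393320798874), 8.4686279296875) [0.6043 0.1009 0.1099]
top ring 453 ((0.6409684419631958, 0.19522356986999512), 0.0349481962621212)
side base 1666 ((0.618095874786377, 0.15115374326705933), (0.13305242359638214, 0.17352133989334106), 9.416696548461914)
side tab L 170 ((0.5595248937606812, 0.1878366768360138), (0.009802928194403648, 0.044912081211805344), 9.884264945983887) [0.5581 0.1918 0.1078]
side tab R 146 ((0.6036285161972046, 0.10437563061714172), (0.010653391480445862, 0.04477781429886818), 6.724523544311523) [0.6021 0.1084 0.1074]
side ring 283 ((0.642573893070221, 0.19493630528450012), 0.034182108938694)
```

View pics/c1.png

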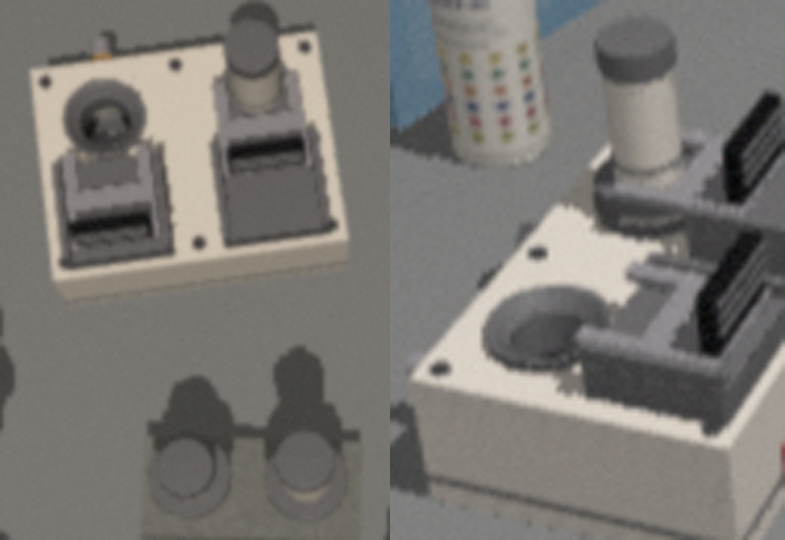

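```bash
python3 -m crank '[[[0,0,-0.3,0,0,-0.294],[0,0,-0.3,0,0,-0.294],[0,0,-0.3,0,0,-0.294],[0,0,-0.3,0,0,-0.294],[0,0,0,0,0,-0.294],[0,0,0,0,0,-0.294],[0,0,0,0,0,-0.294],[0,0,0,0,0,-0.294]]]' 1
python3 - <<'E'
from h import *
import pickle
for n in ("top","side"):
    P,u,v=pts(pickle.load(open(f"{n}0.pkl","rb")))
    m=(P[:,0]>.15)&(P[:,0]<.52)&(P[:,1]>-.45)&(P[:,1]<.35)
    for y in np.arange(-.45,.35,.1):
        k=m&(P[:,1]>=y)&(P[:,1]<y+.1); print(n,round(y,2),P[k][:,2].max().round(3) if k.any() else None)
o=get_obs(); print(o["t"],o["eef_pos"],o["ee_rot"])
E
```

```text
t: 1.6
eef_pos: [0.2212, -0.5308, 0.2255]
ee_rot: [180.0, 0.0, 90.4]
ft_force: [-0.1, 0.3, 0.2]
width: 1.0
finger_force: 0.0
top -0.45 0.067
top -0.35 0.068
top -0.25 0.071
top -0.15 0.094
top -0.05 0.156
top 0.05 0.14
top 0.15 0.104
top 0.25 0.136
side -0.45 0.336
side -0.35 0.065
side -0.25 0.069
side -0.15 0.486
side -0.05 0.495
side 0.05 0.14
side 0.15 0.104
side 0.25 0.133
1.6 [ 0.22117981 -0.53076167  0.22549496] [1.79998102e+02 7.46754451e-03 9.03516151e+01]
```

```bash
python3 - <<'E'
from h import *
import pickle
p=pickle.load(open("side0.pkl","rb"));P,u,v=pts(p)
m=(P[:,0]>.15)&(P[:,0]<.52)&(P[:,1]>-.15)&(P[:,1]<.05)&(P[:,2]>.17)
print(m.sum(),u[m].min(),u[m].max(),v[m].min(),v[m].max(),P[m].min(0),P[m].max(0))
p=pickle.load(open("top0.pkl","rb"));print(-np.array(p["R"]).T@p["t"])
E
```

```text
6456 572 639 0 259 [ 0.15000519 -0.10557951  0.17014429] [0.19923813 0.02416313 0.49479369]
[0.30179001 0.0626835  0.95692061]
```

View pics/side0.png

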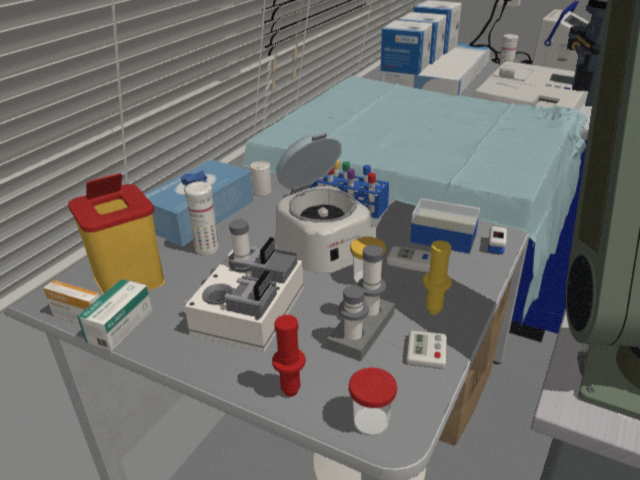

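The side view shows the high points are the robot's own body at the right edge (572–639, 0–259), so the way is clear. The tall tube stands at (372,280) and the short one at (352,315).

```bash
python3 -m crank '[[[0.965,0.336,0,0,0,0],[0.965,0.336,0,0,0,0],[0.965,0.336,0,0,0,0],[0.965,0.336,0,0,0,0],[0.965,0.336,0,0,0,0],[0.965,0.336,0,0,0,0],[0.965,0.336,0,0,0,0],[0.965,0.336,0,0,0,0],[0.965,0.336,0,0,0,0],[0.965,0.336,0,0,0,0],[0.965,0.336,0,0,0,0],[0.965,0.336,0,0,0,0]]]' && python3 -m crank '[[[0.965,0.336,0,0,0,0],[0.965,0.336,0,0,0,0],[0.965,0.336,0,0,0,0],[0.965,0.336,0,0,0,0],[0.965,0.336,0,0,0,0],[0.965,0.336,0,0,0,0],[0.965,0.336,0,0,0,0],[0.965,0.336,0,0,0,0],[0.965,0.336,0,0,0,0],[0,0,0,0,0,0],[0,0,0,0,0,0]]]'
```

```text
t: 2.8
eef_pos: [0.3424, -0.1822, 0.2257]
ee_rot: [180.0, 0.0, 90.0]
ft_force: [0.4, 0.5, 0.2]
width: 1.002
finger_force: 0.0
t: 3.9
eef_pos: [0.4326, 0.0773, 0.2253]
ee_rot: [-180.0, 0.0, 90.1]
ft_force: [-0.1, -1.2, -0.5]
width: 0.998
finger_force: 0.0
```

```bash
python3 -m crank '[[[0,-0.12,0.8,0,0,0],[0,0,0.8,0,0,0],[0,0,0.8,0,0,0],[0,0,0.8,0,0,0],[0,0,0.8,0,0,0],[0,0,0.8,0,0,0],[0,0,0,0,0,0],[0,0,0,0,0,0]]]' && python3 -m crank '[[[0,0,0,0,0,0],[0,0,0,0,0,0],[0,0,0,0,0,0],[0,0,0,0,0,0],[0,0,0,0,0,0],[0,0,0,0,0,0],[0,0,0,0,0,0],[0,0,0,0,0,0],[0,0,0,0,0,0],[0,0,0,0,0,0]]]' -1
```

```text
t: 4.7
eef_pos: [0.4293, 0.0764, 0.0819]
ee_rot: [-180.0, 0.0, 89.9]
ft_force: [0.6, 0.4, 0.7]
width: 0.997
finger_force: 0.0
t: 5.7
eef_pos: [0.4292, 0.0772, 0.0814]
ee_rot: [-180.0, 0.0, 90.0]
ft_force: [-0.3, 0.2, -0.8]
width: 0.327
finger_force: 30.0
```

```bash
python3 -m crank '[[[0,0,-0.5,0,0,0],[0,0,-0.7,0,0,0],[0,0,-0.8,0,0,0],[0,0,-0.8,0,0,0],[0,0,-0.7,0,0,0],[0,0,-0.5,0,0,0],[0,0,0,0,0,0],[0,0,0,0,0,0],[0,0,0,0,0,0]]]'
python3 - <<'E'
from h import *
p=snapshot("side"); cv2.imwrite("pics/s1.png",cv2.resize(p["frame"][130:390,220:440],(507,600)))
for n in ("side","top"):
  q=p if n=="side" else snapshot(n)
  for l in ("tall_tube","short_tube"):
    for r in silhouettes(q,l):
        P,u,v=pts(q,r["mask"]); print(n,l,round(r["confidence"],2),[int(b) for b in r["box"]],np.median(P,0).round(3),P[:,2].min().round(3))
E
```

```text
t: 6.6
eef_pos: [0.4284, 0.077, 0.2003]
ee_rot: [-179.9, 0.0, 90.0]
ft_force: [-0.3, -0.6, -0.6]
width: 0.33
finger_force: 30.0
side tall_tube 0.74 [357, 177, 388, 257] [0.424 0.089 0.193] 0.128
side tall_tube 0.7 [423, 239, 453, 316] [0.34  0.022 0.071] -0.002
side tall_tube 0.7 [271, 316, 306, 397] [0.457 0.284 0.076] -0.001
side tall_tube 0.51 [225, 272, 269, 302] [0.562 0.195 0.085] 0.077
side short_tube 0.72 [339, 285, 368, 341] [0.424 0.153 0.072] 0.019
side short_tube 0.71 [183, 220, 305, 354] [0.598 0.185 0.06 ] -0.003
top tall_tube 0.71 [346, 338, 370, 352] [0.346 0.014 0.13 ] 0.062
top tall_tube 0.63 [183, 252, 212, 285] [0.459 0.266 0.096] 0.012
top short_tube 0.62 [269, 281, 285, 307] [0.419 0.144 0.1  ] 0.065
```

View pics/s1.png

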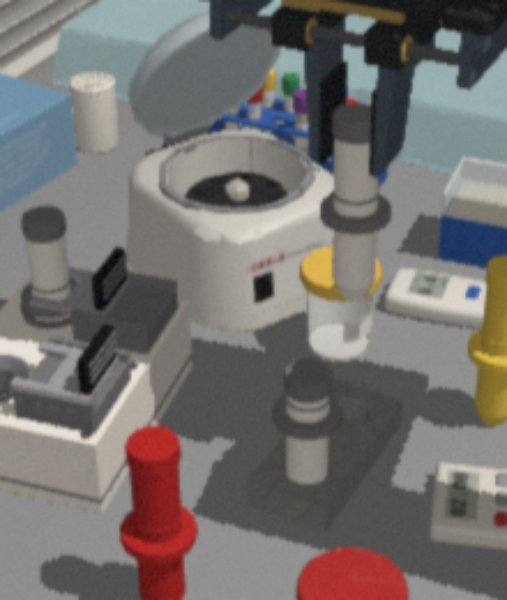

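The tall tube hangs upright in the grip (crop 355,200). The short tube is still in the stand (crop 307,420).

```bash
python3 -m crank '[[[0.3,0.5,0,0,0,0],[0.55,0.95,0,0,0,0],[0.55,0.95,0,0,0,0],[0.55,0.95,0,0,0,0],[0.55,0.95,0,0,0,0],[0.55,0.95,0,0,0,0],[0.55,0.95,0,0,0,0],[0.44,0.807,0,0,0,0],[0,0,0,0,0,-0.16],[0,0,0,0,0,-0.16],[0,0,0,0,0,0],[0,0,0,0,0,0]]]' && python3 -m crank '[[[0,0,0.46,0,0,0],[0,0,0.46,0,0,0],[0,0,0.46,0,0,0],[0,0,0.46,0,0,0],[0,0,0,0,0,0],[0,0,0,0,0,0],[0,0,0,0,0,0]]]'
python3 - <<'E'
from h import *
p=snapshot("side"); cv2.imwrite("pics/s2.png",cv2.resize(p["frame"][170:340,170:310],(494,600)))
E
```

```text
t: 8.1
eef_pos: [0.6394, 0.1983, 0.2011]
ee_rot: [-180.0, 0.0, 99.1]
ft_force: [-0.2, 0.5, -1.3]
width: 0.327
finger_force: 30.0
t: 8.8
eef_pos: [0.64, 0.1985, 0.1469]
ee_rot: [179.9, -0.0, 99.2]
ft_force: [-0.1, -0.3, -0.1]
width: 0.332
finger_force: 30.0
```

View pics/s2.png

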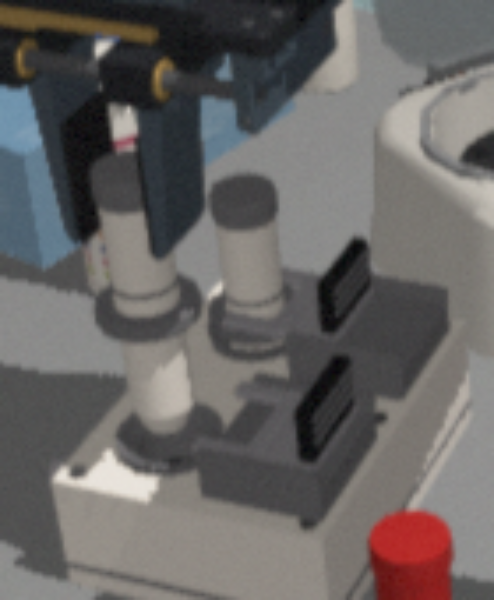

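The tube's foot sits over the funnel (crop 165,430). Now I'll lower it.

```bash
python3 -m crank '[[[0,-0.03,0.2,0,0,0],[0,0,0.2,0,0,0],[0,0,0.2,0,0,0],[0,0,0.15,0,0,0],[0,0,0.1,0,0,0],[0,0,0,0,0,0],[0,0,0,0,0,0]]]'; python3 -m crank '[[[0,0,0.1,0,0,0],[0,0,0.1,0,0,0],[0,0,0,0,0,0],[0,0,0,0,0,0]]]'
```

```text
t: 9.55
eef_pos: [0.6387, 0.1982, 0.1208]
ee_rot: [180.0, 0.0, 99.2]
ft_force: [0.6, -0.6, -0.3]
width: 0.331
finger_force: 30.0
t: 9.95
eef_pos: [0.6385, 0.1982, 0.1146]
ee_rot: [-180.0, 0.0, 99.2]
ft_force: [0.5, -0.8, -0.3]
width: 0.331
finger_force: 30.0
```

```bash
python3 -m crank '[[[0,0,0.1,0,0,0],[0,0,0.1,0,0,0],[0,0,0,0,0,0],[0,0,0,0,0,0]]]'; python3 -m crank '[[[0,0,0.07,0,0,0],[0,0,0,0,0,0],[0,0,0,0,0,0]]]'
```

```text
t: 10.35
eef_pos: [0.6385, 0.1982, 0.1086]
ee_rot: [-180.0, 0.0, 99.2]
ft_force: [0.8, -0.9, 0.2]
width: 0.333
finger_force: 30.0
t: 10.65
eef_pos: [0.6385, 0.1982, 0.1066]
ee_rot: [-180.0, 0.0, 99.2]
ft_force: [0.6, 0.7, -0.8]
width: 0.328
finger_force: 30.0
```

```bash
python3 -m crank '[[[0,0,0,0,0,0],[0,0,0,0,0,0],[0,0,0,0,0,0],[0,0,0,0,0,0],[0,0,0,0,0,0],[0,0,0,0,0,0],[0,0,0,0,0,0],[0,0,0,0,0,0]]]' 0.2; python3 -m crank '[[[0,0,-0.4,0,0,0],[0,0,-0.7,0,0,0],[0,0,-0.8,0,0,0],[0,0,-0.6,0,0,0],[0,0,0,0,0,0],[0,0,0,0,0,0]]]'
python3 - <<'E'
from h import *
p=snapshot("side"); cv2.imwrite("pics/s3.png",cv2.resize(p["frame"][170:340,170:310],(494,600)))
P,u,v=pts(p)
for nm,c in (("tube",(.6385,.199)),("fitted",(.653,.110))):
    m=(np.hypot(P[:,0]-c[0],P[:,1]-c[1])<.022)&(P[:,2]>.136)&(P[:,2]<.166);Q=P[m]; z=np.percentile(Q[:,2],90); Q=Q[Q[:,2]>z-.004]
    print(nm,m.sum(),z,cv2.minEnclosingCircle(Q[:,:2].astype(np.float32)))
E
```

```text
t: 11.45
eef_pos: [0.6386, 0.1982, 0.1066]
ee_rot: [-180.0, 0.0, 99.2]
ft_force: [-0.1, -0.3, -0.0]
width: 0.6
finger_force: 0.0
t: 12.05
eef_pos: [0.6385, 0.1982, 0.182]
ee_rot: [180.0, 0.0, 99.2]
ft_force: [-0.2, -0.3, 0.7]
width: 0.597
finger_force: 0.0
tube 398 0.1580059911101062 ((0.6377348899841309, 0.19990047812461853), 0.017550015822052956)
fitted 175 0.1417358898375429 ((0.652163565158844, 0.11128649115562439), 0.016163095831871033)
```

View pics/s3.png

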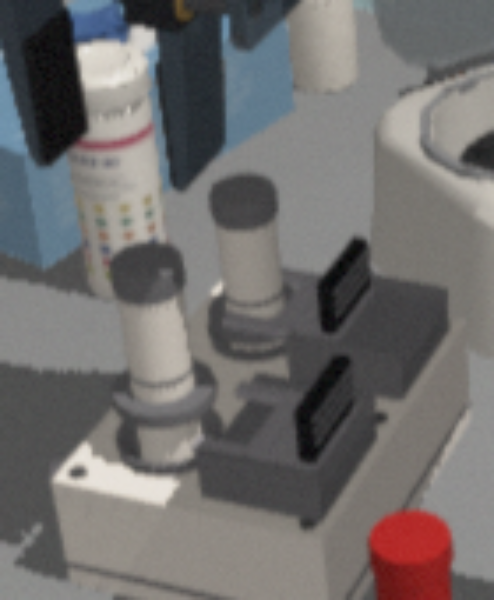

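The tube stands released on the seal (crop 150,340), with its top at about z 0.158. Next I'll close the fingers and press from above.

```bash
python3 -m crank '[[[0,0,0,0,0,0],[0,0,0,0,0,0],[0,0,0,0,0,0],[0,0,0,0,0,0],[0,0,0,0,0,0],[0,0,0,0,0,0],[0,0,0.2,0,0,0],[0,0,0.2,0,0,0],[0,0,0.1,0,0,0],[0,0,0.1,0,0,0],[0,0,0,0,0,0]]]' -1; python3 -m crank '[[[0,0,0.1,0,0,0],[0,0,0.1,0,0,0],[0,0,0.1,0,0,0],[0,0,0.1,0,0,0],[0,0,0.1,0,0,0],[0,0,0,0,0,0],[0,0,0,0,0,0]]]'
```

```text
t: 13.2
eef_pos: [0.6383, 0.1981, 0.1629]
ee_rot: [-179.9, 0.0, 99.2]
ft_force: [-0.2, -0.7, 0.8]
width: 0.005
finger_force: 0.0
t: 13.9
eef_pos: [0.6386, 0.1982, 0.1485]
ee_rot: [-180.0, 0.0, 99.2]
ft_force: [-0.3, -0.3, 0.3]
width: 0.01
finger_force: 0.0
```

```bash
python3 -m crank '[[[0,0,0.07,0,0,0],[0,0,0.07,0,0,0],[0,0,0.05,0,0,0],[0,0,0,0,0,0],[0,0,0,0,0,0]]]'; python3 -m crank '[[[0,0,0.05,0,0,0],[0,0,0.05,0,0,0],[0,0,0.03,0,0,0],[0,0,0,0,0,0],[0,0,0,0,0,0]]]'
```

```text
t: 14.4
eef_pos: [0.6386, 0.1982, 0.1429]
ee_rot: [-180.0, 0.0, 99.2]
ft_force: [-0.1, -0.8, 0.8]
width: 0.005
finger_force: 0.0
t: 14.9
eef_pos: [0.6386, 0.1982, 0.139]
ee_rot: [-180.0, 0.0, 99.2]
ft_force: [-0.4, 0.1, -0.0]
width: 0.006
finger_force: 0.0
```

```bash
python3 - <<'E'
from h import *
p=snapshot("side"); cv2.imwrite("pics/s4.png",cv2.resize(p["frame"][170:340,170:310],(494,600)))
P,u,v=pts(p)
for c in ((.6385,.199),(.653,.110)):
    m=(np.hypot(P[:,0]-c[0],P[:,1]-c[1])<.03)&(P[:,2]>.07)&(P[:,2]<.166); print(np.histogram(P[m][:,2],bins=np.arange(.07,.166,.008)))
E
```

```text
(array([ 65,  16, 282,  81,  83,  77,  80,  79,  85,  78, 167]), array([0.07 , 0.078, 0.086, 0.094, 0.102, 0.11 , 0.118, 0.126, 0.134,
       0.142, 0.15 , 0.158]))
(array([102, 220,  68,  66,  74,  68,  70,  70, 197,   4,   0]), array([0.07 , 0.078, 0.086, 0.094, 0.102, 0.11 , 0.118, 0.126, 0.134,
       0.142, 0.15 , 0.158]))
```

View pics/s4.png

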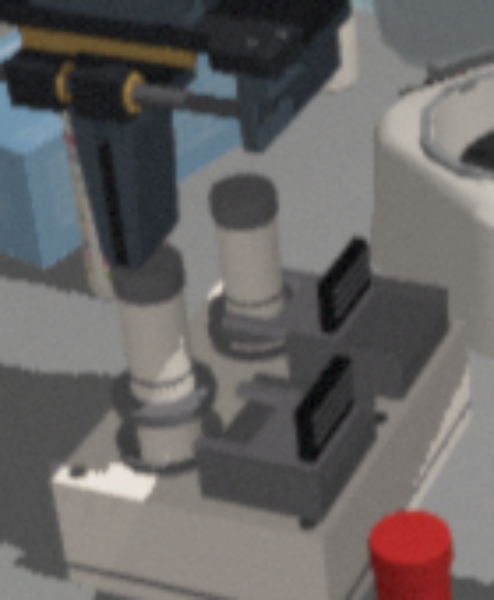

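```bash
python3 - <<'E'
from h import *
o=get_obs(); print(o["eef_pos"],o["ee_rot"],o["ft_force"],o["width"],o["q"])
p=snapshot("side")
def pr(X):
    c=np.array(p["R"])@X+p["t"]; return (c[0]/c[2]*p["fx"]+p["cx"],c[1]/c[2]*p["fy"]+p["cy"])
s=494/140
for X in (o["eef_pos"],[.6385,.199,.158],[.6385,.199,.141]): a=pr(np.array(X)); print("crop px",(a[0]-170)*s,(a[1]-170)*s)
P,u,v=pts(p); b=p["frame"][v,u].astype(int)
m=(np.hypot(P[:,0]-.6385,P[:,1]-.199)<.06)&(P[:,2]>.13)&(P[:,2]<.21)&(b[:,0]>b[:,2]+8)   # bluish fingers
for z in np.arange(.13,.21,.008):
    k=m&(P[:,2]>=z)&(P[:,2]<z+.008)
    if k.sum()>3: print(round(z,3),k.sum(),P[k].min(0).round(3),P[k].max(0).round(3))
E
```

```text
[0.63860528 0.19821408 0.13905466] [1.79994858e+02 5.13142613e-03 9.91640570e+01] [ 0.34367806 -0.18793661  0.00291974] 0.0032411310991728266 [ 1.62612364e+01  2.85655455e+01  8.06208191e+01 -6.06438802e-03
  7.08091671e+01  7.09917249e+00]
crop px 148.41952296650302 294.63841082984754
crop px 142.01804801485903 258.33447608491696
crop px 146.9345514095786 291.8305652226821
0.162 11 [0.627 0.182 0.166] [0.644 0.217 0.17 ]
0.17 69 [0.626 0.182 0.17 ] [0.643 0.219 0.178]
0.178 77 [0.625 0.183 0.178] [0.645 0.218 0.186]
0.186 86 [0.624 0.181 0.186] [0.646 0.218 0.194]
0.194 89 [0.623 0.18  0.194] [0.646 0.219 0.202]
0.202 96 [0.623 0.179 0.202] [0.646 0.219 0.21 ]
```

The camera shows the fingertips about 19 mm above the reported TCP, just over the cap (crop 130,268), and the tube is still on the seal. I'll go on down by force.

```bash
python3 -m crank '[[[0,0,0.07,0,0,0],[0,0,0.07,0,0,0],[0,0,0,0,0,0],[0,0,0,0,0,0]]]'; python3 - <<'E'
from h import *
p=snapshot("side");P,u,v=pts(p)
m=(np.hypot(P[:,0]-.6385,P[:,1]-.199)<.03)&(P[:,2]>.145)&(P[:,2]<.2);
im=np.zeros((480,640));im[v[m],u[m]]=P[m][:,2]
us=range(u[m].min(),u[m].max()+1,3)
for r in range(v[m].min(),v[m].max()+1,2): print(r,[int(1000*im[r,c]) for c in us],[int(p["frame"][r,c].mean()) for c in us])
E
```

```text
t: 15.4
eef_pos: [0.6385, 0.1982, 0.1346]
ee_rot: [-180.0, 0.0, 99.2]
ft_force: [0.3, -0.6, -0.2]
width: 0.007
finger_force: 0.0
216 [0, 0, 0, 0, 0, 0, 0, 0, 0, 0] [55, 47, 20, 50, 53, 48, 43, 40, 46, 119]
218 [0, 0, 0, 0, 0, 0, 0, 0, 196, 0] [52, 51, 22, 53, 57, 46, 43, 43, 48, 122]
220 [0, 0, 0, 0, 0, 0, 0, 198, 195, 0] [56, 50, 28, 48, 51, 47, 42, 46, 45, 122]
222 [0, 0, 0, 0, 0, 0, 0, 195, 190, 0] [62, 53, 21, 50, 53, 43, 39, 41, 43, 132]
224 [198, 0, 199, 0, 0, 0, 197, 191, 186, 0] [83, 54, 25, 42, 53, 45, 44, 45, 46, 131]
226 [0, 195, 196, 196, 198, 198, 193, 188, 184, 0] [112, 55, 27, 32, 52, 46, 47, 40, 45, 132]
228 [0, 192, 193, 193, 194, 195, 191, 184, 179, 0] [125, 52, 34, 29, 55, 51, 46, 43, 41, 130]
230 [0, 189, 190, 188, 191, 192, 186, 181, 177, 0] [127, 53, 44, 26, 52, 48, 44, 45, 42, 133]
232 [0, 185, 185, 185, 187, 189, 183, 179, 174, 0] [124, 62, 48, 24, 52, 52, 43, 43, 47, 131]
234 [0, 182, 183, 182, 184, 185, 181, 177, 169, 0] [121, 67, 48, 16, 50, 48, 46, 41, 46, 131]
236 [0, 178, 180, 178, 182, 181, 178, 170, 167, 0] [119, 84, 45, 28, 51, 51, 44, 46, 43, 136]
23
[... 215 characters left out ...]
167, 160, 157, 0] [108, 133, 49, 21, 47, 51, 43, 57, 65, 103]
244 [0, 0, 165, 165, 169, 168, 163, 157, 157, 155] [107, 132, 60, 26, 38, 51, 44, 65, 68, 79]
246 [0, 0, 161, 164, 163, 164, 157, 158, 157, 154] [92, 132, 93, 37, 33, 52, 63, 68, 64, 70]
248 [0, 0, 0, 156, 157, 161, 156, 157, 155, 151] [89, 134, 103, 61, 59, 54, 70, 71, 67, 66]
250 [0, 0, 0, 152, 156, 157, 155, 154, 151, 147] [85, 125, 133, 66, 71, 72, 71, 68, 63, 68]
252 [0, 0, 0, 149, 151, 152, 152, 149, 150, 0] [84, 123, 131, 67, 72, 74, 71, 72, 68, 95]
254 [0, 0, 0, 146, 147, 149, 148, 148, 145, 0] [130, 118, 117, 93, 72, 73, 72, 70, 86, 114]
256 [0, 0, 0, 0, 0, 0, 0, 0, 0, 0] [137, 136, 137, 126, 112, 105, 108, 115, 126, 117]
```

```bash
cat > m.py <<'E'
from h import *
o=get_obs(); print("eff",o["effort"].round(2),"q",o["q"].round(3),"mom",o["moment"].round(2))
p=snapshot("side");P,u,v=pts(p); f=p["frame"].astype(int)[v,u]
m=(np.hypot(P[:,0]-.6385,P[:,1]-.199)<.03)&(P[:,2]>.14)&(P[:,2]<.2)&(f.mean(1)<60)
print("fingers low z",np.sort(P[m][:,2])[:10].round(4))
m=(np.hypot(P[:,0]-.6385,P[:,1]-.199)<.025)&(P[:,2]>.13)&(P[:,2]<.17)&(f.mean(1)>60)&(f.mean(1)<80)
print("cap top z",np.percentile(P[m][:,2],[80,90,95]).round(4))
m=(np.hypot(P[:,0]-.6385,P[:,1]-.199)<.13)&(P[:,2]>.2)&(P[:,2]<.3)&(f[:,2]>f[:,0]+25)
print("orange bar z",np.percentile(P[m][:,2],[2,50,98]).round(4))
E
python3 m.py; python3 -m crank '[[[0,0,0.07,0,0,0],[0,0,0.07,0,0,0],[0,0,0,0,0,0],[0,0,0,0,0,0]]]'; python3 m.py
```

```text
eff [-0.000e+00 -5.039e+01 -2.287e+01  8.000e-02  3.000e-02 -0.000e+00] q [ 1.6262e+01  2.8729e+01  8.0974e+01 -6.0000e-03  7.0301e+01  7.0950e+00] mom [-0.04 -0.09  0.04]
fingers low z [0.1571 0.1577 0.1584 0.1594 0.1594 0.1596 0.1597 0.1599 0.1599 0.1602]
cap top z [0.1577 0.1586 0.1611]
orange bar z [0.2406 0.2653 0.2715]
t: 15.9
eef_pos: [0.6393, 0.1985, 0.132]
ee_rot: [179.8, -0.0, 99.2]
ft_force: [-1.1, 0.9, 4.2]
width: 0.005
finger_force: 2.6
eff [-9.000e-02 -4.702e+01 -2.100e+01  3.000e-02 -6.000e-02  0.000e+00] q [ 1.6263e+01  2.8819e+01  8.1230e+01 -1.0000e-03  6.9796e+01  7.0970e+00] mom [ 0.01 -0.08  0.  ]
fingers low z [0.1534 0.155  0.1557 0.1567 0.1569 0.157  0.1571 0.1572 0.1572 0.1573]
cap top z [0.1558 0.1565 0.1572]
orange bar z [0.2369 0.2625 0.2686]
```

Contact: 4 N at TCP z 0.132. Pressing on by about 16 mm.

```bash
python3 -m crank '[[[0,0,0.07,0,0,0],[0,0,0.07,0,0,0],[0,0,0.07,0,0,0],[0,0,0,0,0,0],[0,0,0,0,0,0]]]'; python3 m.py;  python3 -m crank '[[[0,0,0.07,0,0,0],[0,0,0.07,0,0,0],[0,0,0,0,0,0],[0,0,0,0,0,0]]]'; python3 m.py
```

```text
t: 16.45
eef_pos: [0.639, 0.1984, 0.125]
ee_rot: [179.9, -0.0, 99.2]
ft_force: [-0.3, 0.9, 3.8]
width: 0.006
finger_force: 2.2
eff [-9.000e-02 -4.780e+01 -2.101e+01  1.000e-02  9.000e-02 -0.000e+00] q [16.262 29.101 81.782 -0.    69.025  7.098] mom [ 0.07 -0.16  0.  ]
fingers low z [0.1433 0.1468 0.1484 0.1493 0.1495 0.1496 0.1498 0.1499 0.15   0.1501]
cap top z [0.1489 0.1495 0.1516]
orange bar z [0.2295 0.2555 0.262 ]
t: 16.9
eef_pos: [0.6384, 0.1982, 0.1198]
ee_rot: [-180.0, 0.0, 99.2]
ft_force: [0.0, 0.4, 2.9]
width: 0.009
finger_force: 1.1
eff [-9.000e-02 -4.927e+01 -2.169e+01  2.000e-02  1.100e-01 -0.000e+00] q [ 1.6262e+01  2.9326e+01  8.2182e+01 -3.0000e-03  6.8531e+01  7.0980e+00] mom [ 0.04 -0.13  0.  ]
fingers low z [0.1426 0.1433 0.1433 0.1437 0.1446 0.1451 0.1452 0.1455 0.1456 0.1458]
cap top z [0.1442 0.1499 0.1592]
orange bar z [0.2243 0.2505 0.2566]
```

```bash
python3 -m crank '[[[0,0,0.06,0,0,0],[0,0,0.06,0,0,0],[0,0,0,0,0,0],[0,0,0,0,0,0]]]'; python3 -m crank '[[[0,0,0.06,0,0,0],[0,0,0,0,0,0],[0,0,0,0,0,0]]]';python3 m.py
```

```text
t: 17.35
eef_pos: [0.6389, 0.1984, 0.1168]
ee_rot: [179.9, -0.0, 99.2]
ft_force: [0.5, 0.1, 4.6]
width: 0.011
finger_force: 2.2
t: 17.65
eef_pos: [0.6397, 0.1985, 0.1168]
ee_rot: [179.8, -0.0, 99.2]
ft_force: [-0.3, 1.1, 10.2]
width: 0.006
finger_force: 5.2
eff [-5.000e-02 -4.379e+01 -1.874e+01  4.000e-02 -5.000e-02 -0.000e+00] q [ 1.6259e+01  2.9428e+01  8.2453e+01 -1.0000e-02  6.7909e+01  7.0970e+00] mom [-0.04 -0.    0.04]
fingers low z [0.1408 0.1414 0.1419 0.1423 0.1429 0.1429 0.143  0.1433 0.1434 0.1434]
cap top z [0.1409 0.142  0.1504]
orange bar z [0.2214 0.2472 0.2539]
```

```bash
python3 -m crank '[[[0,0,0.06,0,0,0],[0,0,0.04,0,0,0],[0,0,0,0,0,0],[0,0,0,0,0,0]]]'; python3 -m crank '[[[0,0,-0.2,0,0,0],[0,0,-0.5,0,0,0],[0,0,-0.8,0,0,0],[0,0,-0.3,0,0,0],[0,0,0,0,0,0]]]'
python3 - <<'E'
from h import *
p=snapshot("side"); P,u,v=pts(p)
for nm,c in (("tube",(.638,.2)),("fitted",(.653,.1105))):
    m=(np.hypot(P[:,0]-c[0],P[:,1]-c[1])<.014)&(P[:,2]>.13)&(P[:,2]<.16);Q=P[m];print(nm,len(Q),np.median(Q[:,2]))
    m=(np.hypot(P[:,0]-c[0],P[:,1]-c[1])<.022)&(P[:,2]>.1375)&(P[:,2]<.16);print(cv2.minEnclosingCircle(P[m][:,:2].astype(np.float32)))
b=p["frame"][v,u]
t=(abs(P[:,0]-.56)<.03)&(abs(P[:,1]-.19)<.035)&(P[:,2]>.098)&(P[:,2]<.117)&(b.max(1)<75)
print("tab",cv2.minAreaRect(P[t][:,:2].astype(np.float32)),P[t][:,2].max())
E
```

```text
t: 18.1
eef_pos: [0.6412, 0.1989, 0.1167]
ee_rot: [179.5, -0.0, 99.2]
ft_force: [-1.4, -1.0, 19.3]
width: 0.008
finger_force: 9.9
t: 18.6
eef_pos: [0.639, 0.1983, 0.1664]
ee_rot: [179.9, -0.0, 99.2]
ft_force: [0.4, 0.9, -0.3]
width: 0.002
finger_force: 0.0
tube 189 0.1403595108179558
((0.6378161311149597, 0.19860661029815674), 0.01652383804321289)
fitted 134 0.14057503627638823
((0.6517531871795654, 0.11216917634010315), 0.016295157372951508)
tab ((0.5593200325965881, 0.1877855658531189), (0.010503529570996761, 0.04490512236952782), 8.384769439697266) 0.1132183442209147
```

Fully home: its top is at 0.1404 against 0.1406 for the fitted tube. Next I'll back off in front of the tab.

```bash
python3 -m crank '[[[0,-0.4,0,0,0,0],[0,-0.8,0,0,0,0],[0,-0.9,0,0,0,0],[0,-0.9,0,0,0,0],[0,-0.87,0,0,0,0],[0,0,0.4,0,0,0],[0,0,0.7,0,0,0],[0,0,0.7,0,0,0],[0,0,0.5,0,0,0],[0,0,0.3,0,0,0],[0,0,0,0,0,0],[0,0,0,0,0,0]]]'
python3 - <<'E'
from h import *
p=snapshot("side"); cv2.imwrite("pics/s5.png",cv2.resize(p["frame"][190:360,170:310],(494,600)))
P,u,v=pts(p); f=p["frame"].astype(int)[v,u]; o=get_obs()["eef_pos"]
m=(np.hypot(P[:,0]-o[0],P[:,1]-o[1])<.028)&(P[:,2]>.086)&(P[:,2]<.2)&(f.mean(1)<60)
print(o,np.sort(P[m][:,2])[:8],P[m&(P[:,2]<.125)].min(0),P[m&(P[:,2]<.125)].max(0))
E
```

```text
t: 19.85
eef_pos: [0.5243, 0.1798, 0.0875]
ee_rot: [-180.0, 0.0, 99.2]
ft_force: [0.7, 0.4, 0.9]
width: 0.003
finger_force: 0.0
[0.5245882  0.17988596 0.0880535 ] [0.11094541 0.11270491 0.11297349 0.1135595  0.11358634 0.11370778
 0.11449142 0.1145733 ] [0.5117374  0.16549625 0.11094541] [0.53207906 0.20006727 0.1249412 ]
```

View pics/s5.png

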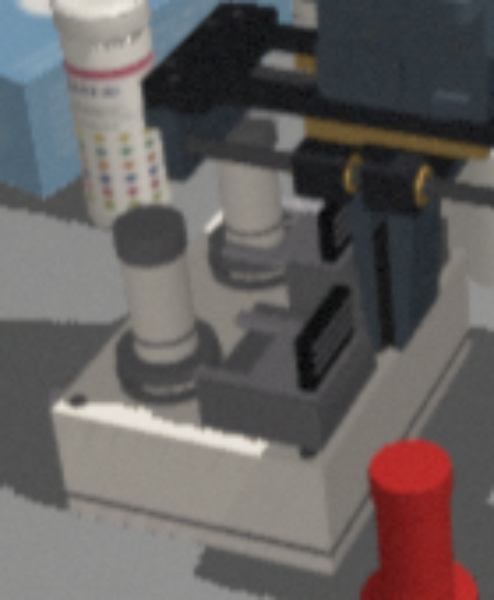

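The fingers are in front of the tab (tips at crop 390,345). I'll lower them and push.

```bash
python3 -m crank '[[[0,0,0.2,0,0,0],[0,0,0.2,0,0,0],[0,0,0.15,0,0,0],[0,0,0,0,0,0],[0,0.2,0,0,0,0],[0,0.2,0,0,0,0],[0,0,0,0,0,0]]]';python3 -m crank '[[[0,0.15,0,0,0,0],[0,0.15,0,0,0,0],[0,0.15,0,0,0,0],[0,0.15,0,0,0,0],[0,0.15,0,0,0,0],[0,0.15,0,0,0,0],[0,0,0,0,0,0]]]'
```

```text
t: 20.6
eef_pos: [0.5373, 0.1819, 0.0715]
ee_rot: [179.9, -0.0, 99.2]
ft_force: [-0.8, -0.9, -0.0]
width: 0.005
finger_force: 0.0
t: 21.3
eef_pos: [0.5634, 0.1861, 0.0712]
ee_rot: [179.9, 0.0, 99.2]
ft_force: [-1.0, -0.4, -0.7]
width: 0.006
finger_force: 0.0
```

```bash
python3 -m crank '[[[0,0.1,0,0,0,0],[0,0.1,0,0,0,0],[0,0.1,0,0,0,0],[0,0,0,0,0,0]]]'; python3 -m crank '[[[0,0.05,0,0,0,0],[0,0.05,0,0,0,0],[0,0,0,0,0,0],[0,0,0,0,0,0]]]'
cat > t.py <<'E'
from h import *
p=snapshot("side"); P,u,v=pts(p); b=p["frame"][v,u].astype(int)
for l in ("lock_tab",):
  for r in silhouettes(p,l)[:2]: Q,_,_=pts(p,r["mask"]); print(l,r["confidence"],np.median(Q,0).round(4))
e=np.array([np.cos(np.radians(9.2)),np.sin(np.radians(9.2))]); n=np.array([-e[1],e[0]])
d=P[:,:2]-np.array([.638,.1995]); a=d@e; c=d@n
for nm,c0 in (("ours",0),("other",-.09)):
    m=(abs(c-c0)<.027)&(a<-.03)&(a>-.095)&(P[:,2]>.1065)&(P[:,2]<.1135)&(b.max(1)<75)
    if m.sum(): print(nm,m.sum(),"a",np.percentile(a[m],[5,50,95]).round(4),"c",np.percentile(c[m],[2,98]).round(3))
E
python3 t.py
```

```text
t: 21.7
eef_pos: [0.5719, 0.1874, 0.0712]
ee_rot: [180.0, 0.0, 99.2]
ft_force: [-1.1, -1.3, -0.1]
width: 0.01
finger_force: 0.3
t: 22.1
eef_pos: [0.5745, 0.1878, 0.0712]
ee_rot: [180.0, 0.0, 99.2]
ft_force: [-1.0, 0.1, 0.6]
width: 0.004
finger_force: 0.6
lock_tab 0.8 [0.6053 0.2085 0.0834]
ours 120 a [-0.0749 -0.0627 -0.0477] c [-0.015  0.023]
other 27 a [-0.0538 -0.0516 -0.0491] c [-0.106 -0.07 ]
```

```bash
python3 -m crank '[[[0,0.07,0,0,0,0],[0,0.07,0,0,0,0],[0,0,0,0,0,0],[0,0,0,0,0,0]]]'; python3 -m crank '[[[0,0.06,0,0,0,0],[0,0.06,0,0,0,0],[0,0,0,0,0,0],[0,0,0,0,0,0]]]'
```

```text
t: 22.6
eef_pos: [0.5767, 0.1882, 0.0711]
ee_rot: [-179.8, 0.0, 99.2]
ft_force: [-4.9, -1.1, 4.5]
width: 0.003
finger_force: 3.0
t: 23.0
eef_pos: [0.5766, 0.1881, 0.0711]
ee_rot: [-179.3, 0.0, 99.2]
ft_force: [-13.5, -1.7, 8.9]
width: 0.004
finger_force: 7.2
```

Hard stop: 13.5 N with no further motion. I'll retreat, lift and check.

```bash
python3 -m crank '[[[0,-0.3,0,0,0,0],[0,-0.5,0,0,0,0],[0,-0.5,0,0,0,0],[0,0,-0.6,0,0,0],[0,0,-0.9,0,0,0],[0,0,-0.9,0,0,0],[0,-0.8,-0.9,0,0,0],[0,-0.8,0,0,0,0],[0,-0.5,0,0,0,0],[0,0,0,0,0,0],[0,0,0,0,0,0]]]'
python3 t.py; python3 - <<'E'
from h import *
p=snapshot("side"); cv2.imwrite("pics/s6.png",cv2.resize(p["frame"][190:360,170:400],(800,591)))
P,u,v=pts(p); m=(np.hypot(P[:,0]-.638,P[:,1]-.1995)<.014)&(P[:,2]>.13)&(P[:,2]<.16);print(np.median(P[m][:,2]))
E
```

```text
t: 24.1
eef_pos: [0.4825, 0.1732, 0.1707]
ee_rot: [179.8, -0.0, 99.2]
ft_force: [0.5, -0.4, -0.3]
width: 0.005
finger_force: 0.0
lock_tab 0.88 [0.5906 0.2023 0.0853]
ours 130 a [-0.0534 -0.0499 -0.0453] c [-0.02   0.023]
other 102 a [-0.0534 -0.0502 -0.0455] c [-0.109 -0.068]
0.14026225254488423
```

View pics/s6.png

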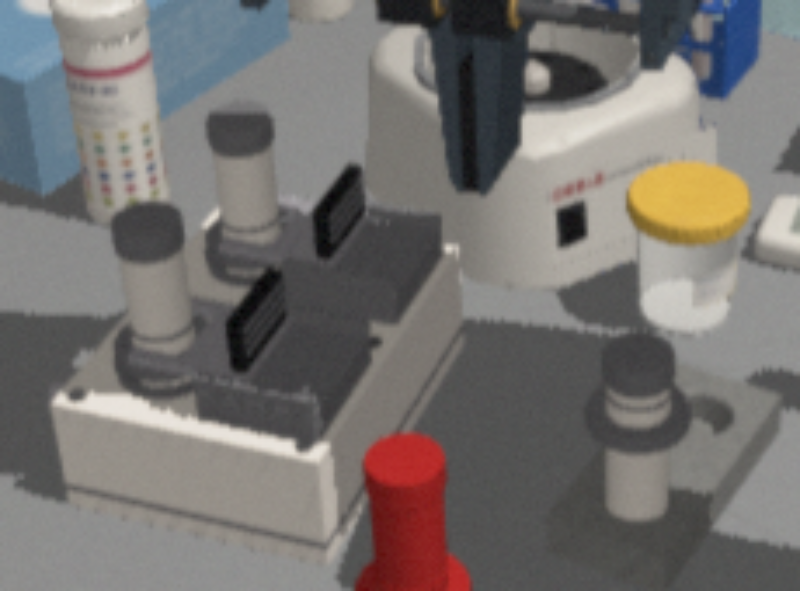

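The fork is shut: our tab at (258,318) sits at the same depth as the neighbour's at (340,210). The tube is home, the short tube is in place at (638,430), and the arm is clear.

```bash
python3 -c "from bench import *; print(hand_in())"
```

```text
the job is handed in; nothing more can be done
None
```

The job is handed in: the tall tube is pressed fully home (its top level with the fitted tube's) and its lock fork is shut like the neighbour's. The short tube is still in the stand and nothing else looked disturbed, but `hand_in()` returned no verdict.

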